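# Seat the big T-key in the soil press

## Task

Take the big T-handled hex key out of its wooden stand and put it, upright, into the sunk hex socket of the soil press, turning it until its shank drops in and is fully home. Keep hold of it until it has dropped in, then let go and leave it standing there; leave the small key standing in its own stand.

Things in the scene. Friction and masses are not known exactly. Their poses are not given: they have to be found in the camera images.
- big_key_handle (a point): Big T-handled hex key, 0.35 kg, loose, upright in a wooden block 46 mm high (plain hole 30 mm deep). Black cross bar 100 x 26 x 26 mm, steel hexagonal shank below its middle, 22 mm across flats, 100 mm long, flat end. Point: centre of the bar, 113 mm above the shank's end, 129 mm above the table at first. x along the bar, z up; two shank flats are parallel to the bar.
- small_key_handle (a point): Small T-handled hex key, a bystander: black cross bar 60 x 16 x 16 mm, hexagonal steel shank 12 mm across flats, 75 mm long, standing upright in a wooden block 56 x 56 x 46 mm like the big key's. Point: centre of its cross bar, 99 mm above the table; x along the bar, z up. It stays there.
- socket (a point): Centre of the mouth of the soil press's hex socket, 44 mm above the table, sunk 22 mm below the rim of a funnel-mouthed round steel collar (rim 57 mm wide inside). Socket 24 mm across flats, 24 mm deep, flat floor. x is parallel to two of its flats, z up. The shank enters with the bar along x or 60 or 120 degrees from it, within 10 degrees. Fully home, the bar's centre is 89 mm above this point.
- press: Soil press, fixed to the table: grey plate 130 x 90 x 12 mm with four bolts, a low guard ring and the steel collar in the middle (rim 66 mm above the table). Origin: plate's underside centre; x along the 130 mm edges, parallel to the socket's x; z up. The oiled collar rides on rubber: it does not turn but gives up to 14 mm sideways at 1 to 2 N, so a shank within 10 mm of the axis centres itself.
Not all that is in view belongs to the job. What is shaped like the part that bears big_key_handle but blue or white is not meant. Of the things shaped like the press, the grey one is meant.

How it is judged:
By the outcome, as a careful person would: the job done as asked, in the order asked, and still so for the second after the job is handed in, with the robot touching nothing.
It also fails if it takes over 43 s, if anything falls off the work surface, if the arm or the gripper's body presses on something with over 40 N, if the wrist force passes 120 N, or if a joint passes its speed limit or range.

## Robot

A 6-joint arm with a two-finger parallel gripper is mounted at the origin on the work surface. World frame = base frame: x ahead of the robot, y to its left, z up, the work surface at z = 0. Lengths are in m, angles in rad, forces in N, time in s.
With the tool pointing down it reaches from about 0.275 to 0.825 m from the base axis. Payload 5.2 kg.
Tool frame: the origin (TCP) lies at the very end of the fingers, on their centre line; the grasp point (between the pads) lies 19 mm behind it; z points along the fingers, y is the direction in which the jaws open and shut (so a half turn about z gives the same grasp; the last joint's range is limited). The gripper opens to 93 mm and grips with 3 to 60 N. Pads are 15 mm wide; open, the fingers measure 128 mm over their backs; the gripper's body (75 mm by 188 mm) begins 65 mm behind the grasp point.
Start: joints at [1.012, 0.259, 1.535, -0, 1.348, -0.203], TCP at [0.192, 0.516, 0.219] pointing down, gripper open.
Joint ranges: [-3.14, 3.14], [-0.91, 2.08], [0.19, 2.58], [-1.22, 4.36], [0.22, 2.71], [-3.12, 3.12]. Speed limits (rad/s): [2.57, 2.57, 3.14, 3.14, 3.14, 3.14].

## Interface

Orientations are given as a unit quaternion [w, x, y, z].
In Python, from rig import monitor, viewer, finish_job gives the robot as it stands.
- The arm moves only by the tool carry_out, never from a script. Its argument "commands" is a list that holds one entry, the list of rows, each a list of 5 numbers: the shift along the tool's x, y, z normalised to -1 to 1, where 1 is 20 cm, then the turn about the tool's z normalised to -1 to 1, where 1 is 180 degrees, then the gripper command: -1 is shut, 1 is fully open, values between are in proportion. In form: [[[tx, ty, tz, yaw, gripper], ...]]. A call has 1 to 10 rows; each row is the pose to reach, as a shift and turn from the pose commanded when the call began, along the tool's axes at that moment, turning the shorter way round; what a row does not reach only later rows make up. A row lasts 1/12 s, in which the tool goes at most 41.7 mm and 7.16 degrees, less where a joint would pass 70% of its speed; a pose out of reach is approached as far as the arm can. A call with a number of a shift or a turn outside -1 to 1 is refused whole. A call with a gripper value outside its range is refused whole. The fingers move at their own pace and stop on an object; "newtons" is the grip in N (left out, the last holds). Time passes only in rows, so rows that repeat a pose let the fingers close. It gives the time, the measured TCP pose, the force and the opening at its end, in the units of the state.
- monitor.state(): the state, without advancing time (a new reading comes with each control period).
- viewer.snapshot(name): name is "scene" or "top" or "wrist"; returns a dict with "image" (384x512x3 uint8, red, green, blue), "fx", "fy", "cx", "cy" (pixels), "R" (3x3) and "t" (3): a world point X has camera coordinates R X + t. Camera axes: x right, y down, z forward; pixel columns grow to the right and rows downward; lengths in m; the calibration is good to about 2 mm. A picture is of the moment at which its call begins. There is no depth.
- finish_job(): hands the job in, once; it reports no verdict.
The state is a dict: "clock": time; "joint_positions": joint angles; "joint_vel": joint speeds; "effort": joint torques, N m; "tool_pos": TCP position; "orientation": TCP orientation; "wrist_force": force on the tool from outside, world axes, zero at the start; "wrist_torque": the same for the moment, N m; "width": finger opening in m.
Only numpy, scipy, OpenCV 4.12 (cv2) and the standard library are available. Lean on these libraries where they do the work, as an engineer would, in place of code of your own. Each camera call takes 0.05 s, during which the arm holds its last target. There are 200 camera calls.

## Working session

There is one attempt and no reset: what is moved stays moved. The work goes in short steps, Python scripts to look and compute and a tool call to move; the robot and the scene stay as the last step left them, time stands still between calls to the robot, and variables do not carry over. Pictures are saved under pics/ and viewed, about 8 in all and at most 12, crops included, and the job is handed in when it is done.

Besides the shell and the picture viewer there is one more tool, called after ">>>" as a command line: name --argument value ..., lists and objects as JSON in quotes. carry_out: Moves the arm, as the interface text tells. Its arguments: {"type":"object","properties":{"commands":{"type":"array","items":{"type":"array","items":{"type":"array","items":{"type":"number"}}}},"newtons":{"type":"number"}},"required":["commands"]}

```bash
mkdir -p pics
cat > h.py <<'E'
import numpy as np, cv2
from rig import monitor, viewer, finish_job
def snap(n,f):
    s=viewer.snapshot(n); cv2.imwrite(f'pics/{f}.png',s['image'][:,:,::-1]); np.savez(f'pics/{f}.npz',**{k:np.array(s[k]) for k in s}); return s
def ray(s,u,v,z):
    R=np.array(s['R']);t=np.array(s['t']);c=-R.T@t
    d=R.T@np.array([(u-s['cx'])/s['fx'],(v-s['cy'])/s['fy'],1]); return c+d*(z-c[2])/d[2]
def proj(s,X):
    p=np.array(s['R'])@np.array(X)+np.array(s['t']); return [float(s['cx']+s['fx']*p[0]/p[2]),float(s['cy']+s['fy']*p[1]/p[2])]
E
python3 - <<'E'
from h import *
a=snap('scene','scene0');b=snap('top','top0')
im=np.vstack([a['image'],b['image']])[:,:,::-1]
cv2.imwrite('pics/both.png',cv2.resize(im,(400*1,600)) if 0 else im[:, :])
for s in(a,b): print(-np.array(s['R']).T@s['t'],s['fx'])
print(monitor.state())
E
```

```text
[ 0.80901412 -0.43286315  0.93587004] 479.1180611324427
[0.2555779  0.03568095 1.0406499 ] 453.244705541601
{'clock': 0.1, 'joint_positions': array([ 1.01220142e+00,  2.59278195e-01,  1.53593865e+00,  1.19943503e-05,
        1.34798962e+00, -2.02795241e-01]), 'joint_vel': array([ 8.64306230e-04, -4.19974618e-05, -3.83127690e-03, -2.67585808e-04,
        1.33989236e-04, -9.83823557e-04]), 'effort': array([ 8.80716634e-04, -4.38208795e+01, -2.84646749e+01,  7.18865753e-02,
        3.61177570e-02, -8.67881613e-05]), 'tool_pos': array([0.19130347, 0.51515515, 0.21791053]), 'orientation': array([-3.05247477e-04,  1.76964194e-01,  9.84216959e-01, -7.46962875e-04]), 'wrist_force': array([ 0.96916103, -0.21278206,  0.00939715]), 'wrist_torque': array([ 0.00785743, -0.01592012,  0.0084449 ]), 'width': 0.09267813638079105}
```

View pics/top0.png

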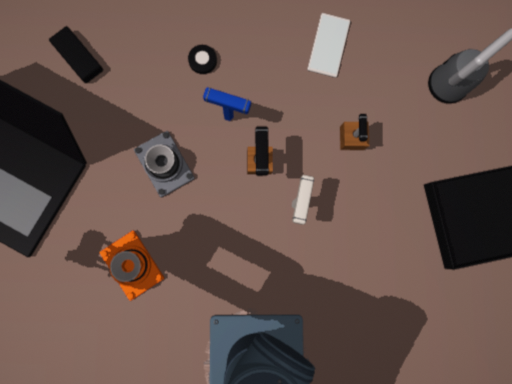

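View pics/scene0.png

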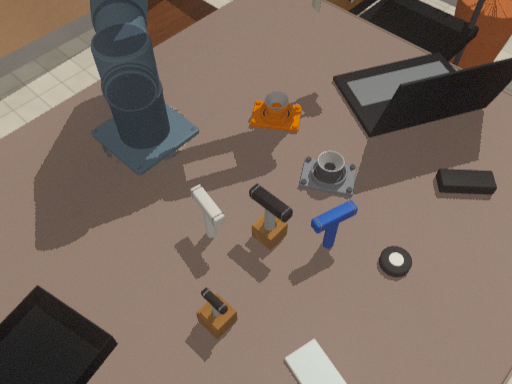

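Candidates, top-view pixels:
- Keys: black bar in a wooden block (261,150), blue (227,100), white (303,200), small black in its block (363,125).
- Presses: grey (163,163), orange (130,265).

By the description I choose the black key at (261,150) and the grey press at (163,163). The small key at (363,125) stays. Next I measure them and check the choice in a close crop.

Run:
```python
from h import *
T=dict(np.load('pics/top0.npz'));S=dict(np.load('pics/scene0.npz'))
def bar(s,box,z,th=45):
    x0,y0,x1,y1=box; im=s['image'][y0:y1,x0:x1]; m=(im.max(2)<th).astype(np.uint8)
    n,l,st,c=cv2.connectedComponentsWithStats(m); i=1+st[1:,4].argmax()
    p=np.argwhere(l==i)[:,::-1].astype(np.float32); r=cv2.minAreaRect(p); b=cv2.boxPoints(r)+[x0,y0]
    c=np.array(r[0])+[x0,y0]; e=[(b[0]+b[1])/2,(b[1]+b[2])/2,(b[2]+b[3])/2,(b[3]+b[0])/2]
    k=(0,2) if np.linalg.norm(e[0]-e[2])>np.linalg.norm(e[1]-e[3]) else (1,3)
    P=ray(s,*e[k[0]],z);Q=ray(s,*e[k[1]],z)
    print('c',c,'size',r[1],ray(s,*c,z),'len',np.linalg.norm(P-Q),'ang',np.degrees(np.arctan2(*(P-Q)[1::-1])))
bar(T,(245,115,280,185),.129); bar(S,(243,180,297,225),.129)
bar(T,(353,108,375,145),.099); bar(S,(195,285,232,318),.099)
# press plate: saturation-based grey-blue
im=T['image'];print([im[y,x].tolist() for x,y in[(150,180),(178,180),(200,200),(161,161)]])
a=cv2.resize(T['image'][110:215,120:285],(0,0),fx=4,fy=4,interpolation=2)
b=cv2.resize(S['image'][140:260,240:370],(0,0),fx=3,fy=3,interpolation=2)
a=cv2.resize(a,(440,280)); w=np.zeros((max(a.shape[0],b.shape[0]),a.shape[1]+b.shape[1]-50,3),np.uint8)
w=np.zeros((360,830-0,3),np.uint8)[:, :800]; 
b=b[:, :360]; w[:280,:440]=a; w[:360,440:800]=b
cv2.imwrite('pics/crop1.png',w[:,:,::-1])
```

```text
c [262.  149.5] size (37.0, 12.0) [ 0.45192531 -0.00949112  0.129     ] len 0.0773384565549518 ang -0.22110223478785332
c [275.36000061 212.02000046] size (11.0, 4.400000095367432) [ 0.47254685 -0.01899482  0.129     ] len 0.023567097414911947 ang -179.3348557076878
c [362.5 129. ] size (22.0, 7.0) [ 0.50437492 -0.22721541  0.099     ] len 0.048442641597488956 ang -1.7910790409795416
c [216.75000191 308.25000191] size (1.4142134189605713, 0.7071067094802856) [ 0.52255392 -0.2343072   0.099     ] len 0.0027219693335926443 ang 178.20286827089976
[[117, 99, 96], [113, 113, 119], [136, 106, 96], [32, 31, 32]]
```

View pics/crop1.png

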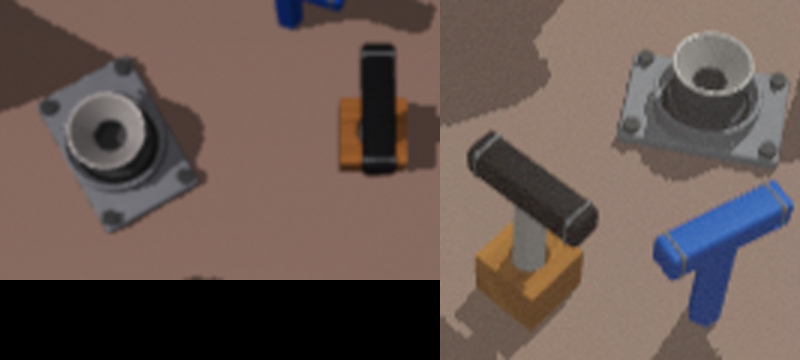

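The crop shows the black key upright in its wooden block (bar centre about (262,150.6) top, (271,202.6) scene). It also shows the grey press with four bolts (rim centre about (160,159) top, (331,161) scene). The choice is confirmed, so I triangulate next.

```bash
cat >> h.py <<'E'
def tri(a,ua,b,ub):
    P=lambda s:np.diag([1.,1,1])@np.array([[s['fx'],0,s['cx']],[0,s['fy'],s['cy']],[0,0,1]])@np.c_[s['R'],s['t']]
    X=cv2.triangulatePoints(P(a),P(b),np.array(ua,float),np.array(ub,float)).ravel(); return X[:3]/X[3]
E
python3 - <<'E'
from h import *
np.set_printoptions(precision=4,suppress=True)
T=dict(np.load('pics/top0.npz'));S=dict(np.load('pics/scene0.npz'))
print('bar tri',tri(T,(261.9,150.6),S,(271,202.6)), ray(T,261.9,150.6,.136),ray(S,271,202.6,.136))
A=ray(T,261.9,126.5,.136);B=ray(T,261.9,174.9,.136);print('bar ends',A,B)
print('rim tri',tri(T,(159.7,159.1),S,(331,161.3)),ray(T,159.7,159.1,.066),ray(S,331,161.3,.066))
t=lambda x,y:(120+x/2.6667,110+y/2.6667)
s=lambda x,y:(240+(x-440)/3,140+y/3)
bt=[ray(T,*t(*p),.015) for p in[(124,67),(49,107),(112,217),(186,176)]]
bs=[ray(S,*s(*p),.015) for p in[(646,59),(779,82),(768,151),(632,125)]]
for b in(bt,bs):
    print(np.array(b)[:,:2].tolist(),np.mean(b,0)[:2]); 
    for i in range(4): d=b[i]-b[(i+1)%4]; print(np.linalg.norm(d),np.degrees(np.arctan2(d[1],d[0])))
E
```

```text
bar tri [ 0.4502 -0.0086  0.1291] [ 0.4481 -0.0089  0.136 ] [ 0.4538 -0.0116  0.136 ]
bar ends [ 0.4984 -0.0091  0.136 ] [ 0.3981 -0.0087  0.136 ]
rim tri [0.4444 0.2111 0.0621] [0.4431 0.2098 0.066 ] [0.4464 0.2088 0.066 ]
[[0.5090165073707617, 0.2046673259614866], [0.4735381338965809, 0.26780591719300056], [0.37866859437541783, 0.2119542653228186], [0.41408608219200727, 0.14993085298747633]] [0.4438 0.2086]
0.07242373013780543 -60.667816676811334
0.11008922084194038 30.486198289745566
0.07142340037381412 119.72784335925452
0.10958041384414298 -150.03243671531783
[[0.38135070669070775, 0.21252963549727205], [0.47655476762642723, 0.26831834293892115], [0.5120668542501358, 0.20568055977196936], [0.4169319608752862, 0.15179808691196833]] [0.4467 0.2096]
0.11034578875816739 -149.63008808458804
0.07200416777131617 119.55078872768763
0.10933420699375258 29.52633538293428
0.07038711986519046 -59.634917775038645
```

Key bar: centre (0.450, -0.009, 0.129), along world x. Both views agree and the triangulated height of 0.129 matches. Press: centre (0.445, 0.210), x at 30°, with bolt spacing consistent with the plate. The tool yaw needed is -20.4° (-0.113). First I go out and up.

>>> carry_out --commands '[[[-0.635,-0.99,-0.3,-0.113,0.3],[-0.635,-0.99,-0.3,-0.113,0.3],[-0.635,-0.99,-0.3,-0.113,0.3],[-0.635,-0.99,-0.3,-0.113,0.3],[-0.635,-0.99,-0.3,-0.113,0.3],[-0.635,-0.99,-0.3,-0.113,0.3],[-0.635,-0.99,-0.3,-0.113,0.3]]]' --newtons 45

```text
clock: 0.68
tool_pos: [0.2429, 0.2815, 0.2801]
orientation: [0.002, 0.003, 1.0, -0.001]
wrist_force: [0.1, 1.3, -0.3]
width: 0.0608
```

>>> carry_out --commands '[[[-0.8,-1.0,0.15,0,0.3],[-0.8,-1.0,0.15,0,0.3],[-0.8,-1.0,0.15,0,0.3],[-0.8,-1.0,0.15,0,0.3],[-0.8,-1.0,0.15,0,0.3],[-0.8,-1.0,0.15,0,0.3],[-0.8,-1.0,0.15,0,0.3]]]'

```text
clock: 1.27
tool_pos: [0.4045, 0.0814, 0.2475]
orientation: [-0.0, 0.003, 1.0, -0.001]
wrist_force: [1.3, -0.1, -0.0]
width: 0.0605
```

>>> carry_out --commands '[[[-0.23,-0.46,0.15,0,0.3],[-0.23,-0.46,0.15,0,0.3],[-0.23,-0.46,0.15,0,0.3],[-0.23,-0.46,0.15,0,0.3],[-0.23,-0.46,0.15,0,0.3]]]'

```text
clock: 1.68
tool_pos: [0.4471, -0.0065, 0.2177]
orientation: [-0.001, 0.002, 1.0, 0.001]
wrist_force: [-0.3, 0.5, 0.6]
width: 0.0606
```

Run:
```python
from h import *
s=snap('wrist','w1'); st=monitor.state(); print(st['tool_pos'],st['orientation'],proj(s,[.45,-.009,.129]),proj(s,[.50,-.009,.142]),proj(s,[.40,-.009,.142]))
```

```text
[ 0.44695339 -0.00575697  0.21816033] [-8.43525223e-04  8.36729817e-04  9.99999144e-01  5.48293644e-04] [250.44885510719996, 195.9183249226501] [250.58206427490882, 250.61260297742712] [250.01004685683122, 144.0036003864877]
```

View pics/w1.png

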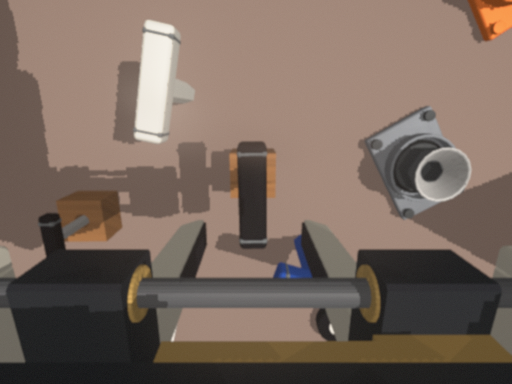

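Wrist view: the black key bar runs from (253,142) to (253,247), between the fingers, aligned within about 1°. The refined centre is (0.448, -0.007), under the TCP within 2 mm. I go down and grip.

>>> carry_out --commands '[[[-0.005,-0.005,0.2,0,0.3],[-0.005,-0.005,0.4,0,0.3],[-0.005,-0.005,0.54,0,0.3],[-0.005,-0.005,0.54,0,0.3],[-0.005,-0.005,0.54,0,-1],[-0.005,-0.005,0.54,0,-1],[-0.005,-0.005,0.54,0,-1],[-0.005,-0.005,0.54,0,-1],[-0.005,-0.005,0.54,0,-1]]]' --newtons 45

```text
clock: 2.48
tool_pos: [0.4494, -0.0076, 0.1122]
orientation: [0.001, 0.0, 1.0, -0.0]
wrist_force: [0.5, -0.4, -1.0]
width: 0.0318
```

>>> carry_out --commands '[[[0,0,0,0,-1],[0,0,0,0,-1],[0,0,-0.1,0,-1],[0,0,-0.25,0,-1],[0,0,-0.4,0,-1],[0,0,-0.5,0,-1],[0,0,-0.5,0,-1]]]'

```text
clock: 3.07
tool_pos: [0.4506, -0.0081, 0.2144]
orientation: [0.003, 0.0, 1.0, -0.001]
wrist_force: [0.5, -0.2, -2.9]
width: 0.0255
```

Held: the force change of about 3 N matches the key's weight. I carry it to the press while turning the bar +30° (yaw -0.167).

>>> carry_out --commands '[[[0.015,0.2,0,-0.04,-1],[0.015,0.4,0,-0.08,-1],[0.015,0.6,0,-0.11,-1],[0.015,0.8,0,-0.14,-1],[0.015,1.0,0,-0.167,-1],[0.015,1.0,0,-0.167,-1],[0.015,1.0,0,-0.167,-1]]]'

```text
clock: 3.65
tool_pos: [0.4439, 0.1944, 0.2085]
orientation: [-0.002, -0.261, 0.965, 0.0]
wrist_force: [-0.1, 0.3, -5.4]
width: 0.0258
```

Run:
```python
from h import *
s=snap('wrist','w2');a=snap('scene','s2');t=snap('top','t2'); st=monitor.state(); print(st['tool_pos'],st['orientation'],st['joint_positions'],st['wrist_force'])
print(proj(s,[.445,.21,.066]),proj(a,[.445,.21,.066]))
c=cv2.resize(a['image'][60:260,220:420],(400,400))
w=np.hstack([cv2.resize(s['image'],(533,400))[:, :400],c]); cv2.imwrite('pics/c2.png',w[:,:,::-1])
```

```text
[0.44494548 0.19151489 0.20937225] [-1.24711379e-03 -2.58283712e-01  9.66068287e-01 -1.82004139e-04] [ 1.76128208e-01  1.48640982e-01  1.69814497e+00 -5.96928150e-04
  1.29726100e+00 -1.91699701e+00] [-0.39841164 -0.60773397 -3.85395152]
[264.9151867476555, 187.20223886261692] [330.82309450331036, 160.6926242037267]
```

View pics/c2.png

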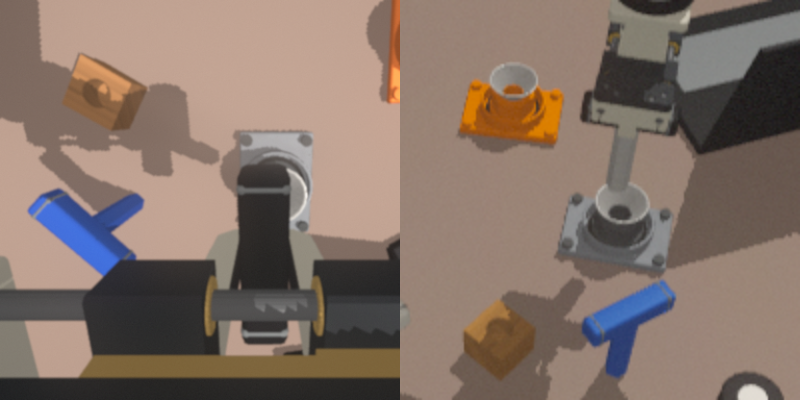

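The bar is parallel to the press edges (wrist view) and the shank hangs about 17 mm short of the collar at (620,205) in the crop. I shift over it and go down to just above the socket mouth.

>>> carry_out --commands '[[[-0.044,0.076,0,0,-1],[-0.044,0.076,0,0,-1],[-0.044,0.076,0.1,0,-1],[-0.044,0.076,0.2,0,-1],[-0.044,0.076,0.26,0,-1],[-0.044,0.076,0.31,0,-1],[-0.044,0.076,0.31,0,-1]]]'

```text
clock: 4.38
tool_pos: [0.4444, 0.2084, 0.1465]
orientation: [-0.002, -0.258, 0.966, -0.0]
wrist_force: [-0.4, -0.4, -4.2]
width: 0.0259
```

Free, with no contact. I continue down gently, watching the force.

>>> carry_out --commands '[[[0,0,0.02,0,-1],[0,0,0.04,0,-1],[0,0,0.055,0,-1],[0,0,0.055,0,-1]]]'

```text
clock: 4.72
tool_pos: [0.4456, 0.21, 0.1375]
orientation: [-0.0, -0.259, 0.966, -0.0]
wrist_force: [-0.3, -0.1, -4.7]
width: 0.0258
```

>>> carry_out --commands '[[[0,0,0.015,0,-1],[0,0,0.03,0,-1],[0,0,0.04,0,-1],[0,0,0.04,0,-1]]]'

```text
clock: 5.05
tool_pos: [0.4453, 0.2101, 0.1292]
orientation: [-0.0, -0.259, 0.966, 0.0]
wrist_force: [-0.0, -0.0, -3.9]
width: 0.0255
```

>>> carry_out --commands '[[[0,0,0.015,0,-1],[0,0,0.03,0,-1],[0,0,0.045,0,-1],[0,0,0.055,0,-1],[0,0,0.06,0,-1],[0,0,0.06,0,-1]]]'

```text
clock: 5.55
tool_pos: [0.4454, 0.2101, 0.1173]
orientation: [-0.0, -0.259, 0.966, 0.0]
wrist_force: [-0.1, 0.4, -4.3]
width: 0.0257
```

Run:
```python
from h import *
a=snap('scene','s3');print(monitor.state()['wrist_force'],monitor.state()['tool_pos'])
cv2.imwrite('pics/c3.png',cv2.resize(a['image'][80:230,240:440],(800,600),interpolation=2)[:,:,::-1])
```

```text
[-0.06751277 -0.84340854 -4.48121507] [0.44549294 0.21011226 0.11751135]
```

View pics/c3.png

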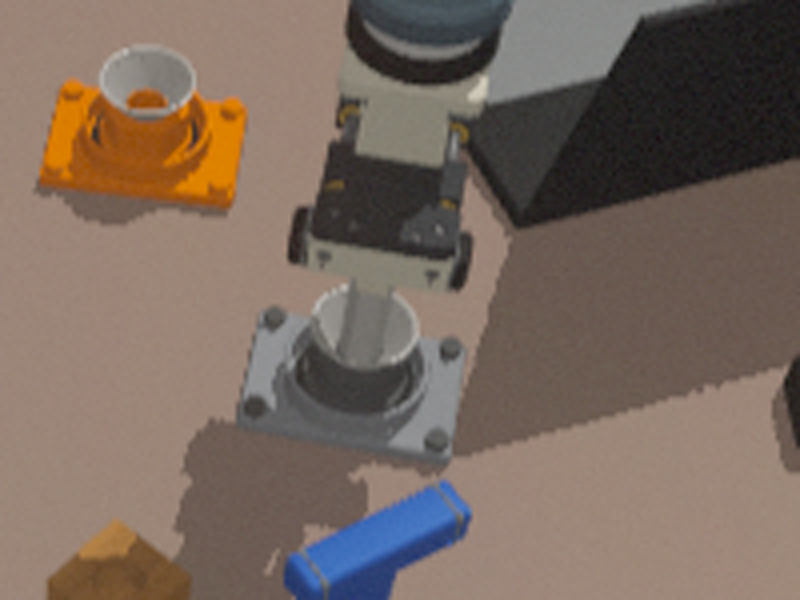

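The shank at (365,320) runs down the funnel into the socket. I feel for the floor next.

>>> carry_out --commands '[[[0,0,0.008,0,-1],[0,0,0.012,0,-1],[0,0,0.016,0,-1],[0,0,0.016,0,-1]]]'

```text
clock: 5.93
tool_pos: [0.4469, 0.2104, 0.1156]
orientation: [0.002, -0.259, 0.966, -0.0]
wrist_force: [-0.1, 0.4, 4.1]
width: 0.0261
```

The floor is felt: force swung from -4 to +4 N at TCP 0.1156, where I expected about 0.116. I release and retreat straight up.

>>> carry_out --commands '[[[0,0,0,0,0.3],[0,0,0,0,0.3],[0,0,0,0,0.3],[0,0,0,0,0.3],[0,0,0,0,0.3],[0,0,-0.15,0,0.3],[0,0,-0.35,0,0.3],[0,0,-0.55,0,0.3],[0,0,-0.75,0,0.3],[0,0,-0.75,0,0.3]]]'

```text
clock: 6.77
tool_pos: [0.4493, 0.211, 0.2726]
orientation: [0.007, -0.259, 0.966, -0.0]
wrist_force: [0.2, -0.3, 0.2]
width: 0.0604
```

Run:
```python
from h import *
s=snap('wrist','w4');a=snap('scene','s4');st=monitor.state();print(st['clock'],st['wrist_force'],st['tool_pos'],st['width'])
d=np.array([.866,.5,0])*.05
for n in(a,s): print([proj(n,np.array([.445,.21,.133])+k*d) for k in(-1,0,1)])
w=np.hstack([cv2.resize(s['image'],(450,338)),cv2.resize(a['image'][80:349,180:459],(350,338))]);cv2.imwrite('pics/c4.png',w[:,:,::-1])
```

```text
6.8667 [-1.98121579  0.91240871 -0.5976915 ] [0.44652811 0.21035064 0.26614596] 0.06059712124288147
[[312.4718423954316, 137.78334810323696], [334.5857369548194, 141.5814517245503], [356.97302323362885, 145.42651089576844]]
[[255.45820588854988, 128.17172279894694], [255.29987520198694, 174.3736290299636], [255.15541699501532, 216.52745705716958]]
```

View pics/c4.png

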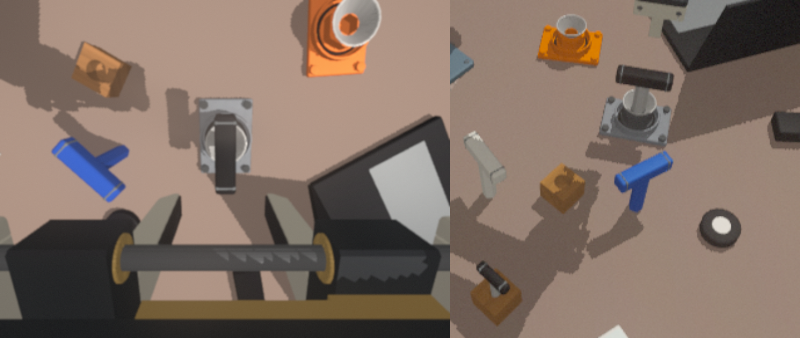

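The bar is at (644,77) in the scene crop, where the fully-home pose predicts (644,77). The ends match too, and the small key still stands in its block. I hand in.

```bash
python3 -c "
from h import *
print(finish_job())"
```

```text
the job is handed in; nothing more can be done
None
```

The big key is standing upright in the grey press's hex socket, fully home as far as my checks show. I handed the job in at about 6.9 s on the robot's clock, well under the 43 s limit.

- **What I did:** I took the black key from its stand, turned the bar 30° to match the socket, and lowered it. It went in without jamming, so no further turning was needed. I held it until the floor was felt, then let go and backed straight up.
- **Fully home:** The force on the wrist swung from about -4 to +4 N at a tool height of 0.1156 m, against about 0.116 m expected. After release, the bar appeared in the scene view where the fully-home pose predicts, both its centre and its ends.
- **Left alone:** The small key still stands in its block, and the gripper is clear of everything.
- **Disagreements:** The two fixed cameras differed by 2–3 mm on positions, well inside the tolerance. No check failed.

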